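# Set up the soldering pan

### The arm

A 7-joint arm with a two-finger parallel gripper is mounted at the origin on the work surface. World frame = base frame: x ahead of the robot, y to its left, z up, the work surface at z = 0. Lengths are in m, angles in rad, forces in N, time in s.
With the tool pointing down it reaches from about 0.425 to 0.925 m from the base axis. Payload 6.8 kg.
Tool frame: the origin (TCP) lies at the very end of the fingers, on their centre line; the grasp point (between the pads) lies 19 mm behind it; z points along the fingers, y is the line along which they close (so a half turn about z gives the same grasp; the last joint's range is limited). The gripper opens to 85 mm and grips with 20 to 120 N. Pads are 22 mm wide; open, the fingers measure 114 mm over their backs; the gripper's body (76 mm by 85 mm) begins 54 mm behind the grasp point. The pads swing forward as they close: fully open they stand 13 mm farther back than shut.
Start: joints at [1.088, 0.477, 0.022, 1.555, -0.011, 1.109, -0.083], TCP at [0.247, -0.628, 0.231] pointing down, gripper open.
Joint ranges: [-2.96, 2.96], [-0.34, 2.1], [-1.41, 1.46], [0.24, 2.44], [-1.37, 4.51], [0.17, 1.92], [-2.96, 2.96]. Speed limits (rad/s): [2.39, 2.39, 3.14, 3.14, 3.14, 3.14, 3.14].

### API

Orientations are given as a unit quaternion [w, x, y, z].
In Python, from station import telemetry, viewer, job, search_frame, cut_out gives the robot as it stands. The module is installed in compiled form; this text tells all that it offers.
- The arm moves only by the shell command python3 -m crank 'ROWS' [FORCE]. ROWS is JSON, a list of rows, each an object with "delta_rot": the turn, a rotation vector about the tool's x, y, z in degrees, a list of three; "xyz": the shift along the tool's x, y, z in m, a list of three; "fingers": the gripper command: -1 is fully open, 1 is shut, values between are in proportion. In form: [{"delta_rot": [ax, ay, az], "xyz": [dx, dy, dz], "fingers": fingers}, ...]. A call has 1 to 10 rows; each row is the pose to reach, as a shift and turn from the pose commanded when the call began, along the tool's axes at that moment; what a row does not reach only later rows make up. A row lasts 1/10 s, in which the tool goes at most 50 mm and 8.59 degrees, less where a joint would pass 70% of its speed; a pose out of reach is approached as far as the arm can. A call with a gripper value outside its range is refused whole. The fingers move at their own pace and stop on an object; FORCE is the grip in N (left out, the last holds). Time passes only in rows, so rows that repeat a pose let the fingers close. It gives the time, the measured TCP pose, the force, the opening and the grip force at its end, in the units of the state.
- telemetry.get_obs(): the state, without advancing time (a new reading comes with each control period).
- viewer.read_camera(name): name is "scene" or "side" or "wrist"; returns a dict with "img" (480x640x3 uint8, red, green, blue), "fx", "fy", "cx", "cy" (pixels), "origin" and "rotation" of the camera in the world. Camera axes: x right, y up, looking along -z (the intrinsics and any distortion apply to the point x, -y, -z); pixel columns grow to the right and rows downward; lengths in m; the calibration is good to about 2 mm. The wrist camera is an equidistant fisheye: a pixel r from the principal point sees the ray r / f radians off the axis. A picture is of the moment at which its call begins. There is no depth.
- job.hand_in(): hands the job in; it is judged then, once.
Trained networks look in the newest picture that a camera, given by its name, has taken for a name from the list of things; names that differ only in an ending like _2 or _b are one class to them, and where a whole thing is asked for, a point or a joint stands for the part that bears it (a point fixed in the world has none). Each returns a list of dicts, best first, with "score" (0 to 1); they miss things now and then, are a little off and sometimes report something else, mostly with a low value. They report only what shows in the picture. A call takes as long as a camera call. They do not tell look-alikes from the thing itself.
- search_frame(camera, thing): "pixel" ([column, row] in pixels, amid what is visible of it).
- cut_out(camera, thing): "pixels" (480x640 bool, what is visible of it) and "pixel" ([column, row] in pixels, amid what is visible of it).
The state is a dict: "t": time; "q": joint angles; "joint_vel": joint speeds; "joint_torque": joint torques, N m; "eef_pos": TCP position; "tool_rot": TCP orientation; "contact_force": force on the tool from outside, world axes, zero at the start; "torque": the same for the moment, N m; "gripper_width": opening from 0.0 (shut) to 1.0 (fully open); "grasp_force": force on a finger pad.
Only numpy, scipy, OpenCV 4.12 (cv2) and the standard library are available. Lean on these libraries where they do the work, as an engineer would, in place of code of your own. Each camera call takes 0.05 s, during which the arm holds its last target. There are 200 camera calls.

### The job

Lay out the soldering pan: put the honeycomb block in the middle of the pan's mat with its long side along the pan's long side, and stand the silver band on its flat edge on the centre of the block. Stand the short flux jar on the mat at the end of the block nearer the torch stand, and the steel quench cup on the mat at the other end, each upright, in line with the block and midway between the block's end and the pan's rim. Leave the tall jar and the bangle where they are.

Things in the scene. Friction and masses are not known exactly. Their poses are not given: they have to be found in the camera images.
- pan: Soldering pan fixed to the bench: cream heat mat inside a low black steel rim. Outside 166 (x) x 266 (y) mm, mat 150 x 250 mm. Origin: centre of the underside, on the bench; the mat's surface is 6 mm above it, the rim's top 11 mm. Its long side is its y axis. Turned up to 0.3 rad either way.
- block: Honeycomb soldering block, tan with a grid of dark holes on top, 56 (x) x 90 (y) x 22 (z) mm, loose, about 160 g. Origin: centre of the underside. Its long side is its y axis. Starts flat on the bench, turned up to 0.5 rad either way.
- band: Wide silver band (napkin-ring size): open tube, outside diameter 44 mm, wall 3 mm, 24 mm high, standing on its flat edge with its axis upright, loose, about 60 g. Origin: centre of the underside; z is its axis.
- flux_jar: Short round screw-lid jar, closed, 44 mm in diameter, 42 mm high, loose, about 90 g. Origin: centre of the underside, z up.
- cup: Small straight-sided open steel quench cup, empty, no handle, outside diameter 56 mm, wall 3 mm, 45 mm high, loose, about 90 g. Origin: centre of the underside, z up.
- tall_jar: Bystander: taller and wider round screw-lid jar of the same make, 54 mm in diameter, 72 mm high, loose. Origin: centre of the underside. To be left where it is.
- bangle: Bystander: thin flat silver bangle lying on the bench, outside diameter 68 mm, 9 mm high, loose. Origin: centre of the underside. To be left where it is.
- torch_stand: Torch stand fixed to the bench beyond the pan, to its left or right: dark plate 90 x 120 mm with two forks that carry a brass torch with a black handle, 77 mm high in all. Origin: centre of the underside.
- pickle_pot: Pickle pot fixed to the bench beyond the pan, on the side without the torch stand: round white pot with a glass lid, 136 mm in diameter, 75 mm high. Origin: centre of the underside.
Not all that is in view belongs to the job. Several things have the shape of the band; the one meant has the colours described above.

How it is judged:
By the outcome, as a careful person would: the job done as asked, in the order asked, and still so for the second after the job is handed in, with the robot touching nothing.
It also fails if it takes over 99 s, if anything falls off the work surface, if the arm or the gripper's body presses on something with over 40 N, if the wrist force passes 120 N, or if a joint passes its speed limit or range.

## Working session

There is one attempt and no reset: what is moved stays moved. The work goes in short steps, Python scripts to look and compute and a shell command to move; the robot and the scene stay as the last step left them, time stands still between calls to the robot, and variables do not carry over. Pictures are saved under pics/ and viewed, at most 14 in all, crops included, and the job is handed in when it is done.

```bash
mkdir -p pics; ls
cat > h.py <<'E'
import numpy as np, cv2
from station import telemetry, viewer, job, search_frame, cut_out
def ray(c,u,v):
    x=(u-c["cx"])/c["fx"]; y=(v-c["cy"])/c["fy"]
    return np.array(c["rotation"])@np.array([x,-y,-1.0])
def fray(c,u,v):
    x=(u-c["cx"])/c["fx"]; y=(v-c["cy"])/c["fy"]; r=np.hypot(x,y)+1e-12
    return np.array(c["rotation"])@np.array([np.sin(r)*x/r,-np.sin(r)*y/r,-np.cos(r)])
def at(c,u,v,z,wrist=False):
    d=(fray if wrist else ray)(c,u,v); o=np.array(c["origin"]); return (o+d*(z-o[2])/d[2])
E
python3 - <<'E'
from h import *
np.set_printoptions(precision=4,suppress=True)
for n in ("scene","side","wrist"):
    c=viewer.read_camera(n); cv2.imwrite(f"pics/{n}0.png",c["img"][...,::-1]); print(n,c["fx"],c["cx"],c["cy"],c["origin"],np.array(c["rotation"]).tolist(),[k for k in c])
    for t in "pan block band flux_jar cup tall_jar bangle torch_stand pickle_pot".split():
        print(t,[(np.round(d["pixel"]).tolist(),round(d["score"],2)) for d in search_frame(n,t)[:5]])
print(telemetry.get_obs())
E
```

```text
pics
scene 603.7905195270813 320.6378596399385 234.65637465950084 [1.6256 0.0342 0.8195] [0.6304925518332933, 0.32712093647590307, 0.3233465073802819, 0.625234412973921] ['img', 'fx', 'fy', 'cx', 'cy', 'origin', 'rotation']
pan [([292.0, 257.0], 0.65)]
block [([202.0, 207.0], 0.69)]
band [([472.0, 230.0], 0.86), ([506.0, 226.0], 0.73), ([453.0, 214.0], 0.65), ([506.0, 254.0], 0.59)]
flux_jar [([402.0, 200.0], 0.74)]
cup [([135.0, 229.0], 0.89), ([202.0, 208.0], 0.21)]
tall_jar [([178.0, 239.0], 0.78)]
bangle [([415.0, 250.0], 0.81)]
torch_stand [([126.0, 303.0], 0.69)]
pickle_pot [([468.0, 292.0], 0.9)]
side 512.9278029682013 314.9517204003987 237.35685596170327 [-0.0097  0.7694  0.6404] [-0.2862767378710584, -0.14907725988440307, 0.45145374337213257, 0.8318720559885108] ['img', 'fx', 'fy', 'cx', 'cy', 'origin', 'rotation']
pan [([325.0, 237.0], 0.81)]
block []
band [([218.0, 363.0], 0.91), ([267.0, 379.0], 0.8), ([156.0, 356.0], 0.7), ([187.0, 401.0], 0.66)]
flux_jar [([330.0, 334.0], 0.93)]
cup [([439.0, 183.0], 0.94)]
tall_jar [([396.0, 188.0], 0.63)]
bangle [([256.0, 318.0], 0.93
[... 295 characters left out ...]
] ['img', 'fx', 'fy', 'cx', 'cy', 'origin', 'rotation']
pan []
block [([57.0, 21.0], 0.73)]
band []
flux_jar []
cup []
tall_jar []
bangle []
torch_stand []
pickle_pot []
{'t': 1.5, 'q': array([ 1.0879,  0.477 ,  0.0224,  1.5554, -0.0115,  1.1093, -0.0831]), 'joint_vel': array([ 0.0008,  0.0009, -0.0004,  0.0003,  0.0009,  0.0001,  0.0004]), 'joint_torque': array([ -0.0009, -59.6325,   1.6062, -28.1542,   0.0125,   0.0017,
         0.    ]), 'eef_pos': array([ 0.2472, -0.6281,  0.2313]), 'tool_rot': array([0.    , 0.9825, 0.1863, 0.    ]), 'contact_force': array([-0.0056, -0.0829, -0.5331]), 'torque': array([ 0.0363, -0.0064,  0.0202]), 'grasp_force': 0.0, 'gripper_width': 1.0007244080170827}
```

View pics/scene0.png

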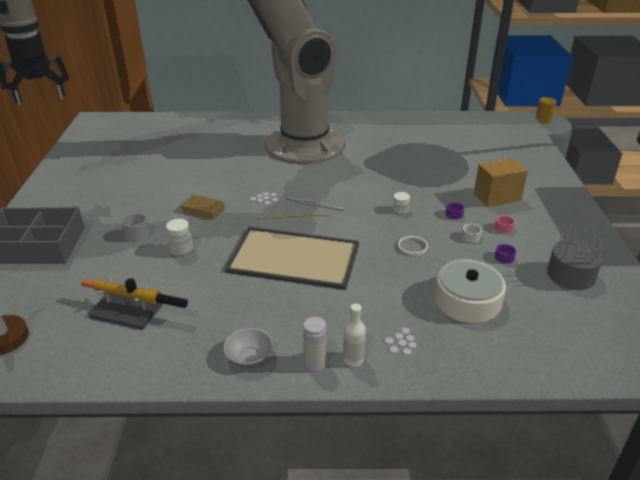

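View pics/side0.png

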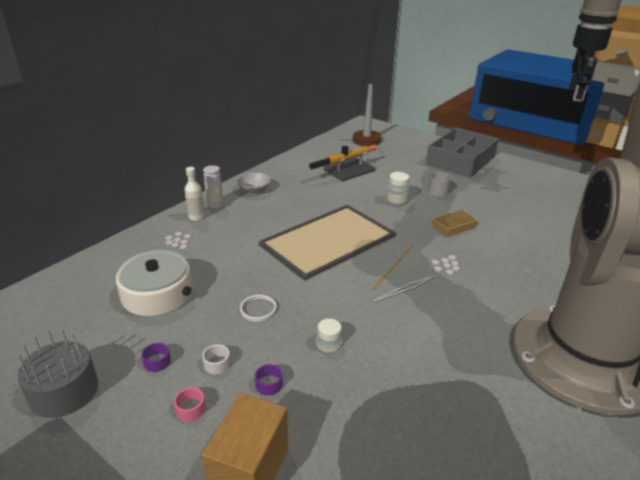

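```bash
cat >> h.py <<'E'
from scipy.spatial.transform import Rotation as R
from scipy.optimize import minimize
def cam(n):
    c=dict(viewer.read_camera(n)); q=np.array(c["rotation"]).ravel(); c["wrist"]=n=="wrist"
    c["rotation"]=R.from_quat(q[[1,2,3,0]]).as_matrix() if q.size==4 else q.reshape(3,3); return c
def proj(c,P):
    p=(np.asarray(P)-c["origin"])@c["rotation"]; x,y,z=p[:,0],-p[:,1],-p[:,2]
    if c["wrist"]:
        r=np.hypot(x,y)+1e-12; th=np.arctan2(r,z); x,y=th*x/r,th*y/r
    else: x,y=x/z,y/z
    return np.c_[c["fx"]*x+c["cx"],c["fy"]*y+c["cy"]]
def box(a,b,h):
    s=np.linspace(-.5,.5,15); e=np.r_[[[u,v] for u in s for v in (-.5,.5)],[[v,u] for u in s for v in (-.5,.5)]]*[a,b]
    return np.r_[np.c_[e,0*e[:,:1]],np.c_[e,0*e[:,:1]+h]]
def cyl(d,h):
    t=np.linspace(0,2*np.pi,40); e=np.c_[np.cos(t),np.sin(t)]*d/2
    return np.r_[np.c_[e,0*t],np.c_[e,0*t+h]]
SH=dict(pan=box(.166,.266,.011),block=box(.056,.090,.022),band=cyl(.044,.024),flux_jar=cyl(.044,.042),cup=cyl(.056,.045),
  tall_jar=cyl(.054,.072),bangle=cyl(.068,.009),pickle_pot=cyl(.136,.075))
def place(S,p,z):
    return S@R.from_euler("z",p[2] if len(p)>2 else 0).as_matrix().T+[p[0],p[1],z]
def sil(c,P):
    m=np.zeros((480*4,640*4),np.uint8)
    h=cv2.convexHull(np.round(proj(c,P)*4+1.5).astype(np.int32)); cv2.fillConvexPoly(m,h,255)
    return cv2.resize(m,(640,480),interpolation=cv2.INTER_AREA)/255.
def hullmask(m):
    n,l,s,_=cv2.connectedComponentsWithStats(m.astype(np.uint8)); k=1+np.argmax(s[1:,4])
    o=np.zeros(m.shape,np.uint8); pts=cv2.findNonZero((l==k).astype(np.uint8)); cv2.fillConvexPoly(o,cv2.convexHull(pts),1); return o.astype(float)
def fit(name,views,p0,z=0):
    S=SH[name]; M=[(c,hullmask(m)) for c,m in views]
    def cost(p): return sum(np.abs(sil(c,place(S,p,z))-m).sum()/m.sum() for c,m in M)
    p0=np.array(p0,float); best=None
    for y in ([0] if len(p0)<3 else [-.4,-.2,0,.2,.4]):
        p=p0.copy(); 
        if len(p)>2:p[2]+=y
        sx=np.vstack([p]+[p+np.eye(len(p))[i]*(.02 if i<2 else .15) for i in range(len(p))])
        r=minimize(cost,p,method="Nelder-Mead",options=dict(initial_simplex=sx,xatol=2e-4,fatol=1e-4))
        if best is None or r.fun<best.fun: best=r
    return best.x,best.fun/len(M)
E
python3 - <<'E'
from h import *
np.set_printoptions(precision=4,suppress=True)
C={n:cam(n) for n in("scene","side")}
for t,near in dict(pan=0,block=0,band=(472,233),flux_jar=0,cup=0,tall_jar=0,bangle=0,pickle_pot=0).items():
    V=[];g=None
    for n in C:
        D=cut_out(n,t)
        if t=="band": D=sorted(D,key=lambda d:np.hypot(*(np.array(d["pixel"])-((472,233) if n=="scene" else (216,360)))))
        if not D or (D[0]["score"]<.5): print(t,n,"none"); continue
        d=D[0]; g0=at(C[n],*d["pixel"],.01)[:2]; g=g0 if g is None else g
        V.append((C[n],d["pixels"]))
    p0=list(g)+([0] if t in("pan","block") else [])
    x,f=fit(t,V,p0); print(t,x,round(f,3),"each:",*[fit(t,[v],x)[0] for v in V])
print(telemetry.get_obs()["t"])
E
```

```text
pan [ 0.5529 -0.0161 -0.2265] 0.025 each: [ 0.5536 -0.0152 -0.2217] [ 0.5527 -0.0174 -0.2302]
block [ 0.3552 -0.2476 -0.3728] 0.066 each: [ 0.3553 -0.2474 -0.4163] [ 0.3557 -0.2486 -0.3735]
band [0.4764 0.3956] 0.058 each: [0.4753 0.3964] [0.4765 0.3951]
flux_jar [0.3582 0.2437] 0.168 each: [0.3582 0.2437] [0.3591 0.2428]
cup scene none
cup [ 0.4638 -0.3859] 0.166 each: [ 0.463  -0.3866]
tall_jar [ 0.5238 -0.2725] 0.108 each: [ 0.5238 -0.272 ] [ 0.5245 -0.2738]
bangle [0.5151 0.2554] 0.134 each: [0.5151 0.2555] [0.5151 0.2554]
pickle_pot [0.7    0.3411] 0.177 each: [0.6983 0.3419] [0.7019 0.3393]
2.4
```

```bash
cat >> h.py <<'E'
np.set_printoptions(precision=4,suppress=True)
PAN=np.array([.5529,-.0161,-.2265])
def onpan(d): return PAN[:2]+d*np.array([-np.sin(PAN[2]),np.cos(PAN[2])])
def plan(xyz,psi,obs=None):
    o=obs or telemetry.get_obs(); q=o["tool_rot"]; M=R.from_quat(q[[1,2,3,0]])
    y=np.array([np.cos(psi),np.sin(psi),0]); z=np.array([0,0,-1.]); T=R.from_matrix(np.c_[np.cross(y,z),y,z])
    print("t",o["t"],"tcp",o["eef_pos"],"->xyz",M.inv().apply(np.array(xyz)-o["eef_pos"]).round(4),"rot",np.degrees((M.inv()*T).as_rotvec()).round(2),"F",o["contact_force"].round(1),"w",round(o["gripper_width"],3))
def look(name,p,z=0,cams=("wrist",),near=None):
    V=[]
    for n in cams:
        c=cam(n); D=[d for d in cut_out(n,name) if d["score"]>.3]
        px=proj(c,[[p[0],p[1],z+.01]])[0]
        D=sorted(D,key=lambda d:np.hypot(*(np.array(d["pixel"])-px)))
        if D and np.hypot(*(np.array(D[0]["pixel"])-px))<60: V.append((c,D[0]["pixels"]))
        else: print(n,"missing",px,[d["pixel"] for d in D])
    if V:
        x,f=fit(name,V,p,z); print(name,x,round(f,3),*[fit(name,[v],x,z)[0] for v in V] if len(V)>1 else ""); return x
E
python3 - <<'E'
from h import *
plan([.3552,-.2476,.16],-.373)
c=cam("scene")
for d in search_frame("scene","band"): print(d["pixel"],at(c,*d["pixel"],.012))
E
```

```text
t 2.4 tcp [ 0.2471 -0.6282  0.2313] ->xyz [ 0.2399 -0.3146  0.0713] rot [ -0.     0.   -47.16] F [-0.  -0.4 -0.3] w 0.997
[506.4, 254.8] [0.5626 0.4564 0.012 ]
[503.7, 227.0] [0.4541 0.4783 0.012 ]
[473.5, 231.1] [0.4705 0.4033 0.012 ]
```

```bash
python3 -m crank '[{"delta_rot":[0,0,-8],"xyz":[0.03,-0.04,0.01],"fingers":-1},{"delta_rot":[0,0,-16],"xyz":[0.06,-0.08,0.02],"fingers":-1},{"delta_rot":[0,0,-24],"xyz":[0.09,-0.12,0.03],"fingers":-1},{"delta_rot":[0,0,-32],"xyz":[0.12,-0.16,0.04],"fingers":-1},{"delta_rot":[0,0,-40],"xyz":[0.15,-0.2,0.05],"fingers":-1},{"delta_rot":[0,0,-47.16],"xyz":[0.18,-0.24,0.06],"fingers":-1},{"delta_rot":[0,0,-47.16],"xyz":[0.21,-0.28,0.071],"fingers":-1},{"delta_rot":[0,0,-47.16],"xyz":[0.2399,-0.3146,0.0713],"fingers":-1},{"delta_rot":[0,0,-47.16],"xyz":[0.2399,-0.3146,0.0713],"fingers":-1},{"delta_rot":[0,0,-47.16],"xyz":[0.2399,-0.3146,0.0713],"fingers":-1}]'
python3 - <<'E'
from h import *
x=look("block",[.3552,-.2476,-.373]); c=cam("wrist"); cv2.imwrite("pics/w1.png",c["img"][...,::-1]); print(c["origin"],telemetry.get_obs()["q"])
if x is not None: plan([x[0],x[1],.003],x[2])
E
```

```text
t: 3.5
eef_pos: [0.3558, -0.2468, 0.1603]
tool_rot: [0.0, 0.825, 0.565, 0.0]
contact_force: [-0.2, -0.1, 0.1]
gripper_width: 0.999
grasp_force: 0.0
block [ 0.3552 -0.2483 -0.4049] 0.03
[ 0.3841 -0.1753  0.3031] [ 0.7597  0.1932 -0.3228  2.1614  0.0858  0.7981  0.0072]
t 3.65 tcp [ 0.3549 -0.2491  0.1602] ->xyz [ 0.0009 -0.0001  0.1572] rot [0.03 0.03 1.69] F [ 0.5 -0.3  0.6] w 0.998
```

View pics/w1.png

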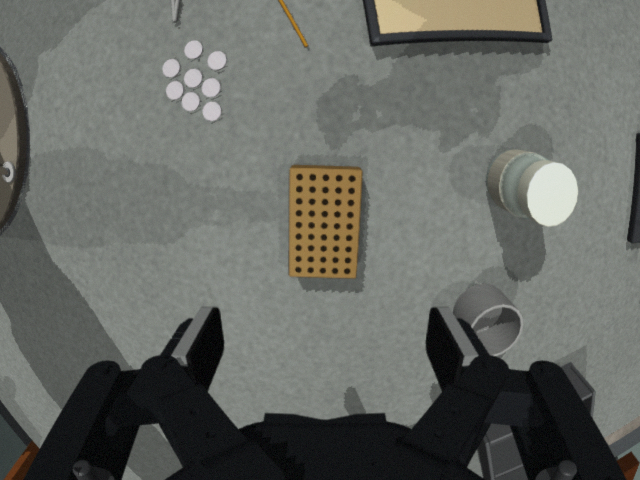

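```bash
python3 -m crank '[{"delta_rot":[0,0,1.7],"xyz":[0.001,0,0.04],"fingers":-1},{"delta_rot":[0,0,1.7],"xyz":[0.001,0,0.08],"fingers":-1},{"delta_rot":[0,0,1.7],"xyz":[0.001,0,0.12],"fingers":-1},{"delta_rot":[0,0,1.7],"xyz":[0.001,0,0.145],"fingers":-1},{"delta_rot":[0,0,1.7],"xyz":[0.001,0,0.157],"fingers":-1},{"delta_rot":[0,0,1.7],"xyz":[0.001,0,0.157],"fingers":-1},{"delta_rot":[0,0,1.7],"xyz":[0.001,0,0.157],"fingers":0},{"delta_rot":[0,0,1.7],"xyz":[0.001,0,0.157],"fingers":1},{"delta_rot":[0,0,1.7],"xyz":[0.001,0,0.157],"fingers":1},{"delta_rot":[0,0,1.7],"xyz":[0.001,0,0.157],"fingers":1}]' 40
python3 -m crank '[{"delta_rot":[0,0,0],"xyz":[0,0,0],"fingers":1},{"delta_rot":[0,0,0],"xyz":[0,0,0],"fingers":1},{"delta_rot":[0,0,0],"xyz":[0,0,0],"fingers":1}]' 40
python3 - <<'E'
from h import *
c=cam("wrist"); cv2.imwrite("pics/w2.png",c["img"][...,::-1])
o=telemetry.get_obs(); print(o["contact_force"],o["grasp_force"]); plan([*PAN[:2],.15],PAN[2])
E
```

```text
t: 4.65
eef_pos: [0.3565, -0.2475, 0.0044]
tool_rot: [0.001, 0.834, 0.551, 0.0]
contact_force: [-0.8, 0.0, 7.8]
gripper_width: 0.642
grasp_force: 42.4
t: 4.95
eef_pos: [0.3565, -0.2475, 0.0044]
tool_rot: [0.001, 0.834, 0.551, 0.0]
contact_force: [-0.2, -0.4, 7.5]
gripper_width: 0.644
grasp_force: 42.4
[-0.9021  0.3035  6.9647] 42.44319498538971
t 5.0 tcp [ 0.3565 -0.2475  0.0044] ->xyz [ 0.2898  0.0903 -0.1456] rot [  0.16   0.06 -10.12] F [-0.9  0.3  7. ] w 0.644
```

View pics/w2.png

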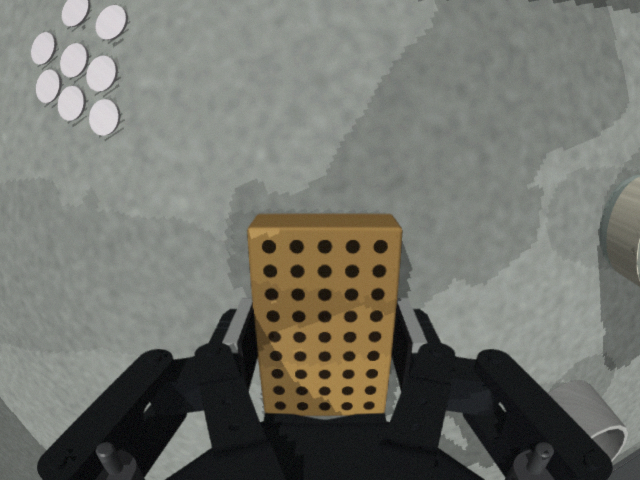

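```bash
python3 -m crank '[{"delta_rot":[0,0,0],"xyz":[0,0,-0.03],"fingers":1},{"delta_rot":[0,0,0],"xyz":[0,0,-0.07],"fingers":1},{"delta_rot":[0,0,-2],"xyz":[0.035,0.01,-0.1],"fingers":1},{"delta_rot":[0,0,-4],"xyz":[0.075,0.02,-0.13],"fingers":1},{"delta_rot":[0,0,-6],"xyz":[0.115,0.035,-0.1456],"fingers":1},{"delta_rot":[0,0,-8],"xyz":[0.155,0.05,-0.1456],"fingers":1},{"delta_rot":[0,0,-10.1],"xyz":[0.195,0.06,-0.1456],"fingers":1},{"delta_rot":[0,0,-10.1],"xyz":[0.235,0.075,-0.1456],"fingers":1},{"delta_rot":[0,0,-10.1],"xyz":[0.27,0.085,-0.1456],"fingers":1},{"delta_rot":[0,0,-10.1],"xyz":[0.29,0.09,-0.1456],"fingers":1}]'
python3 -m crank '[{"delta_rot":[0,0,0],"xyz":[0,0,0],"fingers":1},{"delta_rot":[0,0,0],"xyz":[0,0,0],"fingers":1}]'
python3 - <<'E'
from h import *
c=cam("wrist"); cv2.imwrite("pics/w3.png",c["img"][...,::-1])
look("pan",PAN)
for s in("scene","side"): look("pan",PAN,cams=(s,))
plan([*PAN[:2],.0115],PAN[2])
E
```

```text
t: 6.0
eef_pos: [0.5537, -0.0118, 0.1495]
tool_rot: [0.0, 0.781, 0.624, 0.001]
contact_force: [0.2, -0.5, -3.6]
gripper_width: 0.643
grasp_force: 45.0
t: 6.2
eef_pos: [0.5515, -0.0152, 0.1488]
tool_rot: [0.0, 0.782, 0.623, -0.0]
contact_force: [0.4, 0.2, -1.9]
gripper_width: 0.638
grasp_force: 45.0
wrist missing [326.1389 224.431 ] [[329.9, 141.3]]
pan [ 0.5537 -0.0163 -0.222 ] 0.018
pan [ 0.5535 -0.0154 -0.2208] 0.028
t 6.55 tcp [ 0.5517 -0.0159  0.1487] ->xyz [0.0001 0.0012 0.1372] rot [ 0.01  0.02 -0.06] F [ 0.7 -0.7 -2. ] w 0.645
```

View pics/w3.png

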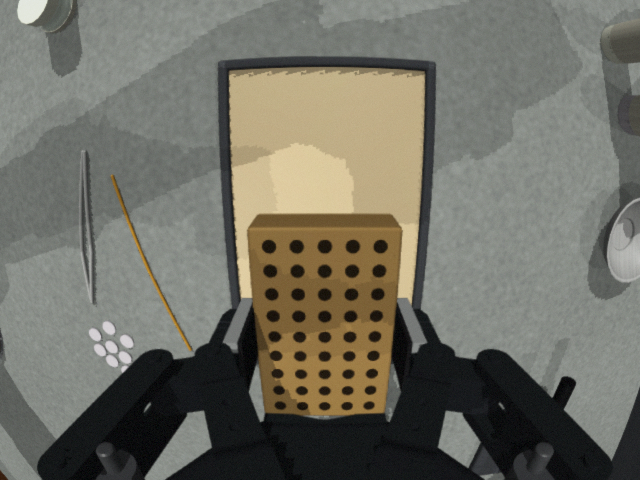

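```bash
sed -i 's/^PAN=.*/PAN=np.array([.5533,-.016,-.223])/' h.py
python3 - <<'E'
from h import *
c=cam("wrist")
A=at(c,219,62,.011,True);B=at(c,436,62,.011,True); print(A,B,np.linalg.norm(A-B),np.arctan2((B-A)[1],(B-A)[0]))
m=(A+B)[:2]/2; a=PAN[2]; print(m-.133*np.array([-np.sin(a),np.cos(a)]))
plan([*PAN[:2],.0125],PAN[2])
E
```

```text
[0.5036 0.128  0.011 ] [0.6637 0.0915 0.011 ] 0.16424064264139496 -0.2240747143667086
[ 0.5543 -0.02  ]
t 6.6 tcp [ 0.5518 -0.0157  0.1487] ->xyz [0.0001 0.0015 0.1362] rot [ 0.    0.01 -0.24] F [ 0.9  0.7 -2.3] w 0.645
```

```bash
python3 -m crank '[{"delta_rot":[0,0,-0.2],"xyz":[0,0.0015,0.04],"fingers":1},{"delta_rot":[0,0,-0.2],"xyz":[0,0.0015,0.08],"fingers":1},{"delta_rot":[0,0,-0.2],"xyz":[0,0.0015,0.115],"fingers":1},{"delta_rot":[0,0,-0.2],"xyz":[0,0.0015,0.13],"fingers":1},{"delta_rot":[0,0,-0.2],"xyz":[0,0.0015,0.135],"fingers":1},{"delta_rot":[0,0,-0.2],"xyz":[0,0.0015,0.1375],"fingers":1},{"delta_rot":[0,0,-0.2],"xyz":[0,0.0015,0.138],"fingers":1},{"delta_rot":[0,0,-0.2],"xyz":[0,0.0015,0.138],"fingers":1}]'
python3 -m crank '[{"delta_rot":[0,0,0],"xyz":[0,0,0],"fingers":0.1},{"delta_rot":[0,0,0],"xyz":[0,0,0],"fingers":-0.5},{"delta_rot":[0,0,0],"xyz":[0,0,0],"fingers":-1},{"delta_rot":[0,0,0],"xyz":[0,0,0],"fingers":-1},{"delta_rot":[0,0,0],"xyz":[-0.02,0,-0.05],"fingers":-1},{"delta_rot":[0,0,0],"xyz":[-0.04,0,-0.1],"fingers":-1},{"delta_rot":[0,0,0],"xyz":[-0.075,0,-0.15],"fingers":-1},{"delta_rot":[0,0,0],"xyz":[-0.08,0,-0.2],"fingers":-1},{"delta_rot":[0,0,0],"xyz":[-0.08,0,-0.2],"fingers":-1},{"delta_rot":[0,0,0],"xyz":[-0.08,0,-0.2],"fingers":-1}]'
python3 - <<'E'
from h import *
look("block",PAN,.006)
look("block",PAN,.006,("scene","side"))
c=cam("wrist"); D=cut_out("wrist","pan"); print([ (d["pixel"],d["score"]) for d in D])
fit_=fit("pan",[(c,D[0]["pixels"])],PAN); print(fit_)
cv2.imwrite("pics/w4.png",c["img"][...,::-1])
E
```

```text
t: 7.4
eef_pos: [0.5546, -0.0154, 0.012]
tool_rot: [0.001, 0.781, 0.624, 0.001]
contact_force: [0.0, 0.8, -1.6]
gripper_width: 0.641
grasp_force: 45.0
t: 8.4
eef_pos: [0.5376, -0.0947, 0.2141]
tool_rot: [0.003, 0.782, 0.623, 0.002]
contact_force: [0.8, -0.9, -0.3]
gripper_width: 1.001
grasp_force: 0.0
block [ 0.554  -0.0176 -0.219 ] 0.015
block [ 0.555  -0.0165 -0.2076] 0.043 [ 0.555  -0.0164 -0.2048] [ 0.5549 -0.0174 -0.2155]
[([295.8, 130.0], 0.76), ([326.4, 126.4], 0.16)]
(array([ 0.5527, -0.0174, -0.2271]), np.float64(0.005228007917662314))
```

View pics/w4.png

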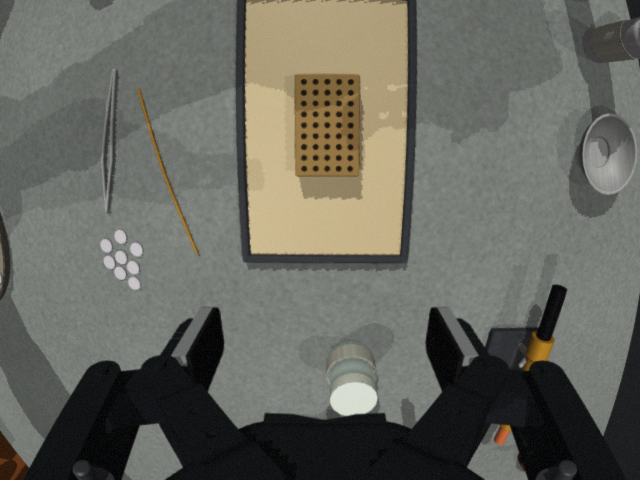

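```bash
sed -i 's/^PAN=.*/PAN=np.array([.5532,-.017,-.224])/' h.py;  python3 -m crank '[{"delta_rot":[0,0,0],"xyz":[0.046,-0.017,0],"fingers":-1},{"delta_rot":[0,0,2],"xyz":[0.092,-0.034,0],"fingers":-1},{"delta_rot":[0,0,4],"xyz":[0.138,-0.05,0],"fingers":-1},{"delta_rot":[0,0,6],"xyz":[0.184,-0.067,0.01],"fingers":-1},{"delta_rot":[0,0,7.2],"xyz":[0.23,-0.084,0.02],"fingers":-1},{"delta_rot":[0,0,7.2],"xyz":[0.276,-0.1,0.03],"fingers":-1},{"delta_rot":[0,0,7.2],"xyz":[0.322,-0.117,0.04],"fingers":-1},{"delta_rot":[0,0,7.2],"xyz":[0.37,-0.134,0.054],"fingers":-1},{"delta_rot":[0,0,7.2],"xyz":[0.416,-0.15,0.054],"fingers":-1},{"delta_rot":[0,0,7.2],"xyz":[0.4645,-0.1685,0.054],"fingers":-1}]'
python3 -m crank '[{"delta_rot":[0,0,0],"xyz":[0,0,0],"fingers":-1},{"delta_rot":[0,0,0],"xyz":[0,0,0],"fingers":-1},{"delta_rot":[0,0,0],"xyz":[0,0,0],"fingers":-1}]'
python3 - <<'E'
from h import *
x=look("band",[.4764,.3956])
c=cam("wrist"); cv2.imwrite("pics/w5.png",c["img"][...,::-1])
for d in search_frame("wrist","band"): print(d["pixel"],at(c,*d["pixel"],.012,True))
plan([*x,.005],-.35)
E
```

```text
t: 9.8
eef_pos: [0.4737, 0.395, 0.1552]
tool_rot: [0.0, 0.819, 0.574, -0.001]
contact_force: [0.9, 0.0, -0.0]
gripper_width: 0.997
grasp_force: 0.0
t: 10.1
eef_pos: [0.4749, 0.3921, 0.1559]
tool_rot: [0.001, 0.819, 0.573, -0.001]
contact_force: [0.2, -0.4, 0.6]
gripper_width: 0.998
grasp_force: 0.0
band [0.4762 0.3944] 0.03
[219.4, 286.6] [0.3699 0.3693 0.012 ]
[224.1, 139.1] [0.4258 0.4828 0.012 ]
[326.4, 238.7] [0.4729 0.3785 0.012 ]
[413.5, 117.2] [0.5699 0.448  0.012 ]
t 10.3 tcp [0.4754 0.3919 0.1566] ->xyz [ 0.0027 -0.0001  0.1516] rot [ 0.03  0.03 -0.04] F [ 1.  -0.4 -0.1] w 0.998
```

View pics/w5.png

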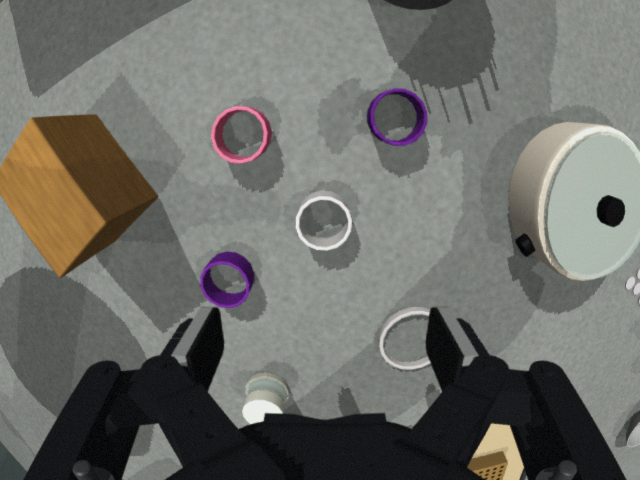

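```bash
python3 -m crank '[{"delta_rot":[0,0,0],"xyz":[0.0027,0,0.04],"fingers":-1},{"delta_rot":[0,0,0],"xyz":[0.0027,0,0.08],"fingers":-1},{"delta_rot":[0,0,0],"xyz":[0.0027,0,0.12],"fingers":-1},{"delta_rot":[0,0,0],"xyz":[0.0027,0,0.145],"fingers":-0.6},{"delta_rot":[0,0,0],"xyz":[0.0027,0,0.151],"fingers":-0.3},{"delta_rot":[0,0,0],"xyz":[0.0027,0,0.151],"fingers":-0.2},{"delta_rot":[0,0,0],"xyz":[0.0027,0,0.151],"fingers":0},{"delta_rot":[0,0,0],"xyz":[0.0027,0,0.151],"fingers":1},{"delta_rot":[0,0,0],"xyz":[0.0027,0,0.151],"fingers":1},{"delta_rot":[0,0,0],"xyz":[0.0027,0,0.151],"fingers":1}]' 30
python3 -m crank '[{"delta_rot":[0,0,0],"xyz":[0,0,0],"fingers":1},{"delta_rot":[0,0,0],"xyz":[0,0,-0.02],"fingers":1},{"delta_rot":[0,0,0],"xyz":[0,0,-0.06],"fingers":1},{"delta_rot":[0,0,0],"xyz":[0,0,-0.1],"fingers":1},{"delta_rot":[0,0,0],"xyz":[0,0,-0.12],"fingers":1},{"delta_rot":[0,0,0],"xyz":[0,0,-0.12],"fingers":1}]' 30
python3 - <<'E'
from h import *
c=cam("wrist"); cv2.imwrite("pics/w6.png",c["img"][...,::-1])
plan([.5538,-.0174,.13],-.222)
E
```

```text
t: 11.3
eef_pos: [0.4763, 0.3966, 0.0071]
tool_rot: [0.0, 0.819, 0.574, 0.001]
contact_force: [-0.3, -1.0, 6.4]
gripper_width: 0.488
grasp_force: 33.3
t: 11.9
eef_pos: [0.477, 0.3978, 0.1295]
tool_rot: [-0.0, 0.819, 0.574, 0.003]
contact_force: [-0.5, -0.4, -0.6]
gripper_width: 0.493
grasp_force: 32.7
t 11.95 tcp [0.4762 0.3966 0.1272] ->xyz [-0.3626  0.2144 -0.0034] rot [ 0.12 -0.15 -7.25] F [ 0.1 -0.1 -1.5] w 0.49
```

View pics/w6.png

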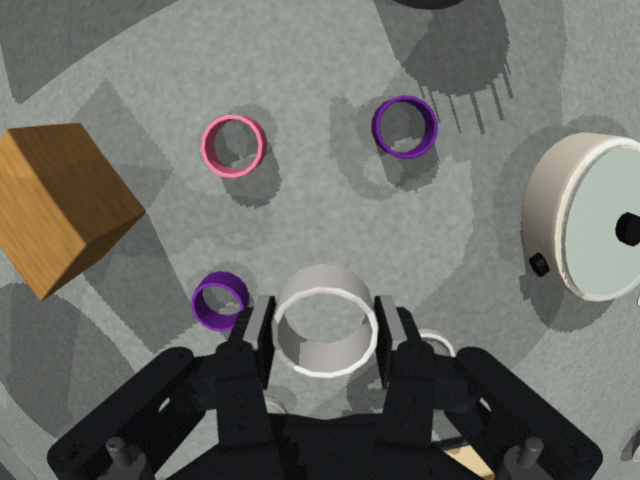

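```bash
python3 -m crank '[{"delta_rot":[0,0,-1],"xyz":[-0.03,0.02,-0.003],"fingers":1},{"delta_rot":[0,0,-3],"xyz":[-0.07,0.044,-0.003],"fingers":1},{"delta_rot":[0,0,-5],"xyz":[-0.11,0.067,-0.003],"fingers":1},{"delta_rot":[0,0,-7.2],"xyz":[-0.15,0.09,-0.003],"fingers":1},{"delta_rot":[0,0,-7.2],"xyz":[-0.19,0.114,-0.003],"fingers":1},{"delta_rot":[0,0,-7.2],"xyz":[-0.23,0.138,-0.003],"fingers":1},{"delta_rot":[0,0,-7.2],"xyz":[-0.27,0.161,-0.003],"fingers":1},{"delta_rot":[0,0,-7.2],"xyz":[-0.31,0.185,-0.003],"fingers":1},{"delta_rot":[0,0,-7.2],"xyz":[-0.345,0.205,-0.003],"fingers":1},{"delta_rot":[0,0,-7.2],"xyz":[-0.3626,0.2144,-0.003],"fingers":1}]'
python3 -m crank '[{"delta_rot":[0,0,0],"xyz":[0,0,0],"fingers":1},{"delta_rot":[0,0,0],"xyz":[0,0,0],"fingers":1},{"delta_rot":[0,0,0],"xyz":[0,0,0],"fingers":1}]'
python3 - <<'E'
from h import *
o=telemetry.get_obs();p=o["eef_pos"]
for n in("wrist","scene","side"): look("band",p[:2],p[2]-.0071,(n,))
plan([.5538,-.0174,.0355],-.222); plan([.5538,-.0174,.0355],-.222)
E
```

```text
t: 12.95
eef_pos: [0.5523, -0.0234, 0.1267]
tool_rot: [-0.0, 0.783, 0.622, -0.002]
contact_force: [-0.9, 0.0, -0.4]
gripper_width: 0.488
grasp_force: 32.6
t: 13.25
eef_pos: [0.5525, -0.0163, 0.128]
tool_rot: [-0.001, 0.781, 0.625, -0.0]
contact_force: [-0.4, 0.5, -1.1]
gripper_width: 0.493
grasp_force: 32.6
band [ 0.5521 -0.0181] 0.035
band [ 0.5536 -0.0115] 1.068
band [ 0.5556 -0.0183] 0.406
t 13.55 tcp [ 0.5532 -0.0173  0.1286] ->xyz [-0.      0.0006  0.0931] rot [ 0.   -0.01  0.02] F [ 0.3  0.3 -1. ] w 0.493
t 13.55 tcp [ 0.5532 -0.0173  0.1286] ->xyz [-0.      0.0006  0.0931] rot [ 0.   -0.01  0.02] F [ 0.3  0.3 -1. ] w 0.493
```

```bash
python3 -m crank '[{"delta_rot":[0,0,0],"xyz":[0.0005,0.001,0.03],"fingers":1},{"delta_rot":[0,0,0],"xyz":[0.0005,0.001,0.06],"fingers":1},{"delta_rot":[0,0,0],"xyz":[0.0005,0.001,0.08],"fingers":1},{"delta_rot":[0,0,0],"xyz":[0.0005,0.001,0.09],"fingers":1},{"delta_rot":[0,0,0],"xyz":[0.0005,0.001,0.093],"fingers":1},{"delta_rot":[0,0,0],"xyz":[0.0005,0.001,0.0935],"fingers":1},{"delta_rot":[0,0,0],"xyz":[0.0005,0.001,0.0935],"fingers":1}]'
python3 -m crank '[{"delta_rot":[0,0,0],"xyz":[0,0,0],"fingers":0},{"delta_rot":[0,0,0],"xyz":[0,0,0],"fingers":-0.4},{"delta_rot":[0,0,0],"xyz":[0,0,0],"fingers":-0.4},{"delta_rot":[0,0,0],"xyz":[0,0,0],"fingers":-0.4},{"delta_rot":[0,0,0],"xyz":[0,0,-0.03],"fingers":-0.4},{"delta_rot":[0,0,0],"xyz":[-0.01,0,-0.08],"fingers":-0.4},{"delta_rot":[0,0,0],"xyz":[-0.04,0,-0.12],"fingers":-1},{"delta_rot":[0,0,0],"xyz":[-0.05,0,-0.15],"fingers":-1},{"delta_rot":[0,0,0],"xyz":[-0.05,0,-0.15],"fingers":-1},{"delta_rot":[0,0,0],"xyz":[-0.05,0,-0.15],"fingers":-1}]'
python3 - <<'E'
from h import *
look("band",PAN[:2],.028); look("block",PAN,.006)
c=cam("wrist");cv2.imwrite("pics/w7.png",c["img"][...,::-1])
plan([.365,.2475,.15],.0)
E
```

```text
t: 14.25
eef_pos: [0.5552, -0.0176, 0.036]
tool_rot: [0.001, 0.781, 0.624, 0.001]
contact_force: [-0.8, 0.7, -1.0]
gripper_width: 0.495
grasp_force: 32.6
t: 15.25
eef_pos: [0.5434, -0.0668, 0.1856]
tool_rot: [0.001, 0.782, 0.624, 0.0]
contact_force: [-0.3, -0.3, -0.3]
gripper_width: 1.002
grasp_force: 0.0
band [ 0.555  -0.0199] 0.032
wrist missing [324.0738 157.9189] []
t 15.5 tcp [ 0.5425 -0.0658  0.1838] ->xyz [ 0.2666 -0.2419  0.0344] rot [ -0.14  -0.02 -12.69] F [-0.4 -0.2  0. ] w 0.999
```

View pics/w7.png

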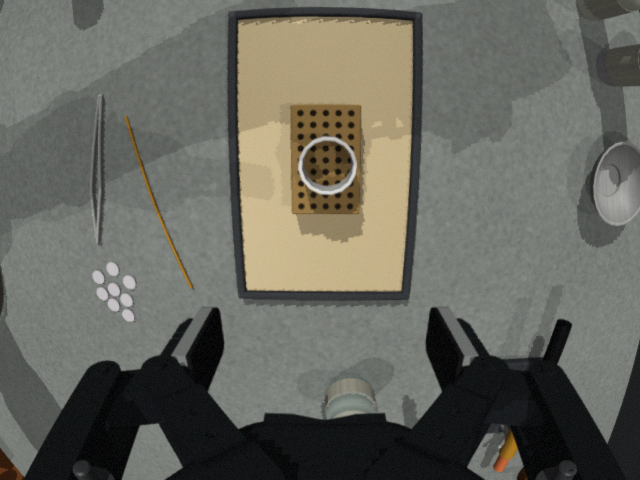

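```bash
python3 -m crank '[{"delta_rot":[0,0,0],"xyz":[0.033,-0.031,0],"fingers":-1},{"delta_rot":[0,0,-3],"xyz":[0.066,-0.062,0],"fingers":-1},{"delta_rot":[0,0,-6],"xyz":[0.1,-0.094,0],"fingers":-1},{"delta_rot":[0,0,-9],"xyz":[0.133,-0.126,0],"fingers":-1},{"delta_rot":[0,0,-12.7],"xyz":[0.167,-0.157,0.01],"fingers":-1},{"delta_rot":[0,0,-12.7],"xyz":[0.2,-0.189,0.02],"fingers":-1},{"delta_rot":[0,0,-12.7],"xyz":[0.235,-0.222,0.0344],"fingers":-1},{"delta_rot":[0,0,-12.7],"xyz":[0.261,-0.247,0.0344],"fingers":-1},{"delta_rot":[0,0,-12.7],"xyz":[0.261,-0.247,0.0344],"fingers":-1},{"delta_rot":[0,0,-12.7],"xyz":[0.261,-0.247,0.0344],"fingers":-1}]'
python3 - <<'E'
from h import *
x=look("flux_jar",[.3585,.2433])
c=cam("wrist");cv2.imwrite("pics/w8.png",c["img"][...,::-1])
plan([*(x if x is not None else [.3585,.2433]),.008],0)
E
```

```text
t: 16.5
eef_pos: [0.3592, 0.2432, 0.1502]
tool_rot: [-0.0, 0.706, 0.708, -0.001]
contact_force: [-0.1, -0.2, 0.1]
gripper_width: 0.998
grasp_force: 0.0
flux_jar [0.3585 0.2458] 0.129
t 16.65 tcp [0.3606 0.2414 0.1504] ->xyz [ 0.0045 -0.0021  0.1424] rot [-0.02  0.04 -0.18] F [ 0.3  0.1 -1.4] w 1.002
```

View pics/w8.png

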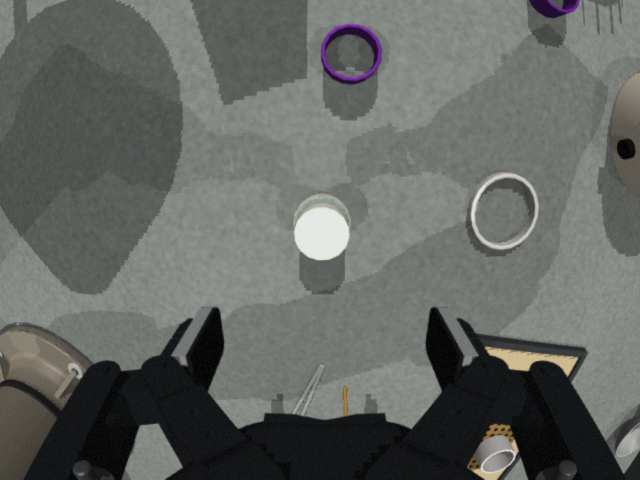

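```bash
python3 -m crank '[{"delta_rot":[0,0,0],"xyz":[0.003,-0.002,0.04],"fingers":-1},{"delta_rot":[0,0,0],"xyz":[0.003,-0.002,0.08],"fingers":-1},{"delta_rot":[0,0,0],"xyz":[0.003,-0.002,0.12],"fingers":-1},{"delta_rot":[0,0,0],"xyz":[0.003,-0.002,0.138],"fingers":-0.6},{"delta_rot":[0,0,0],"xyz":[0.003,-0.002,0.143],"fingers":-0.3},{"delta_rot":[0,0,0],"xyz":[0.003,-0.002,0.143],"fingers":-0.2},{"delta_rot":[0,0,0],"xyz":[0.003,-0.002,0.143],"fingers":0},{"delta_rot":[0,0,0],"xyz":[0.003,-0.002,0.143],"fingers":1},{"delta_rot":[0,0,0],"xyz":[0.003,-0.002,0.143],"fingers":1},{"delta_rot":[0,0,0],"xyz":[0.003,-0.002,0.143],"fingers":1}]' 30
python3 -m crank '[{"delta_rot":[0,0,0],"xyz":[0,0,0],"fingers":1},{"delta_rot":[0,0,0],"xyz":[0,0,-0.02],"fingers":1},{"delta_rot":[0,0,0],"xyz":[0,0,-0.06],"fingers":1},{"delta_rot":[0,0,0],"xyz":[0,0,-0.1],"fingers":1},{"delta_rot":[0,0,0],"xyz":[0,0,-0.14],"fingers":1},{"delta_rot":[0,0,0],"xyz":[0,0,-0.15],"fingers":1},{"delta_rot":[0,0,0],"xyz":[0,0,-0.15],"fingers":1}]' 30
python3 - <<'E'
from h import *
t=onpan(-.085); print(t, onpan(.085)); plan([*t,.16],-.224)
E
```

```text
t: 17.65
eef_pos: [0.3589, 0.2458, 0.0088]
tool_rot: [0.001, 0.708, 0.707, 0.001]
contact_force: [0.1, -2.0, 7.9]
gripper_width: 0.474
grasp_force: 30.9
t: 18.35
eef_pos: [0.3592, 0.246, 0.1593]
tool_rot: [0.001, 0.708, 0.706, 0.002]
contact_force: [0.8, -0.0, -0.5]
gripper_width: 0.481
grasp_force: 30.4
[ 0.5343 -0.0999] [0.5721 0.0659]
t 18.35 tcp [0.3592 0.246  0.1593] ->xyz [-0.3455  0.1759 -0.0004] rot [ 0.24 -0.1  12.72] F [ 0.8 -0.  -0.5] w 0.481
```

```bash
python3 -m crank '[{"delta_rot":[0,0,1],"xyz":[-0.03,0.015,0],"fingers":1},{"delta_rot":[0,0,4],"xyz":[-0.065,0.033,0],"fingers":1},{"delta_rot":[0,0,7],"xyz":[-0.105,0.053,0],"fingers":1},{"delta_rot":[0,0,10],"xyz":[-0.145,0.074,0],"fingers":1},{"delta_rot":[0,0,12.7],"xyz":[-0.185,0.094,0],"fingers":1},{"delta_rot":[0,0,12.7],"xyz":[-0.225,0.115,0],"fingers":1},{"delta_rot":[0,0,12.7],"xyz":[-0.265,0.135,0],"fingers":1},{"delta_rot":[0,0,12.7],"xyz":[-0.305,0.155,0],"fingers":1},{"delta_rot":[0,0,12.7],"xyz":[-0.335,0.17,0],"fingers":1},{"delta_rot":[0,0,12.7],"xyz":[-0.3455,0.176,0],"fingers":1}]'
python3 -m crank '[{"delta_rot":[0,0,0],"xyz":[0,0,0],"fingers":1},{"delta_rot":[0,0,0],"xyz":[0,0,0],"fingers":1},{"delta_rot":[0,0,0],"xyz":[0,0,0],"fingers":1},{"delta_rot":[0,0,0],"xyz":[0,0,0],"fingers":1}]'
python3 - <<'E'
from h import *
o=telemetry.get_obs();p=o["eef_pos"]
look("flux_jar",p[:2],p[2]-.0085,("wrist",))
c=cam("wrist");cv2.imwrite("pics/w9.png",c["img"][...,::-1])
plan([.5343,-.0999,.015],-.224)
E
```

```text
t: 19.35
eef_pos: [0.5333, -0.1045, 0.1552]
tool_rot: [-0.001, 0.783, 0.622, -0.002]
contact_force: [0.7, 0.3, -0.8]
gripper_width: 0.471
grasp_force: 30.4
t: 19.75
eef_pos: [0.5331, -0.0985, 0.1577]
tool_rot: [-0.0, 0.781, 0.625, -0.0]
contact_force: [-0.4, 0.3, -1.2]
gripper_width: 0.476
grasp_force: 30.4
flux_jar [ 0.5328 -0.1009] 0.132
t 19.9 tcp [ 0.5335 -0.0994  0.1579] ->xyz [-0.0003  0.0009  0.1429] rot [0.01 0.01 0.14] F [ 1.2  0.3 -1.1] w 0.473
```

View pics/w9.png

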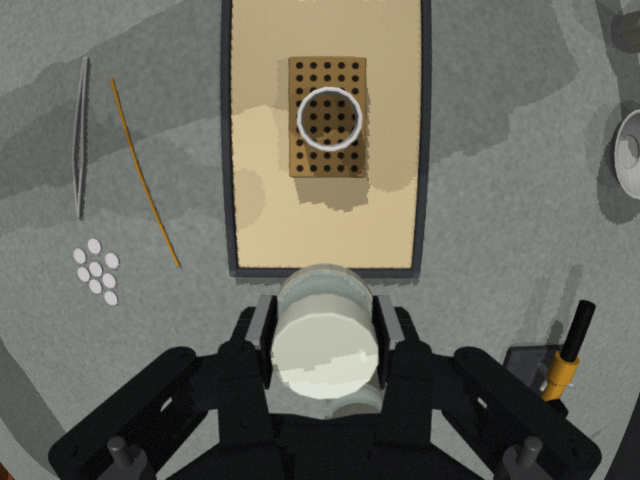

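```bash
python3 -m crank '[{"delta_rot":[0,0,0],"xyz":[0.0005,0.001,0.04],"fingers":1},{"delta_rot":[0,0,0],"xyz":[0.0005,0.001,0.08],"fingers":1},{"delta_rot":[0,0,0],"xyz":[0.0005,0.001,0.115],"fingers":1},{"delta_rot":[0,0,0],"xyz":[0.0005,0.001,0.135],"fingers":1},{"delta_rot":[0,0,0],"xyz":[0.0005,0.001,0.141],"fingers":1},{"delta_rot":[0,0,0],"xyz":[0.0005,0.001,0.143],"fingers":1},{"delta_rot":[0,0,0],"xyz":[0.0005,0.001,0.1435],"fingers":1},{"delta_rot":[0,0,0],"xyz":[0.0005,0.001,0.1435],"fingers":1}]'
python3 -m crank '[{"delta_rot":[0,0,0],"xyz":[0,0,0],"fingers":0},{"delta_rot":[0,0,0],"xyz":[0,0,0],"fingers":-0.4},{"delta_rot":[0,0,0],"xyz":[0,0,0],"fingers":-0.6},{"delta_rot":[0,0,0],"xyz":[0,0,0],"fingers":-0.6},{"delta_rot":[0,0,0],"xyz":[0,0,-0.03],"fingers":-0.6},{"delta_rot":[0,0,0],"xyz":[0,0,-0.08],"fingers":-0.6},{"delta_rot":[0,0,0],"xyz":[0,0,-0.12],"fingers":-1},{"delta_rot":[0,0,0],"xyz":[0,0,-0.15],"fingers":-1},{"delta_rot":[0,0,0],"xyz":[0,0,-0.15],"fingers":-1},{"delta_rot":[0,0,0],"xyz":[0,0,-0.15],"fingers":-1}]'
python3 - <<'E'
from h import *
look("flux_jar",[.5343,-.0999],.006,("wrist",))
look("flux_jar",[.5343,-.0999],.006,("scene","side"))
plan([.4638,-.3859,.17],-.7);look("cup",[.4638,-.3859],0,("scene","side"))
E
```

```text
t: 20.7
eef_pos: [0.5356, -0.0998, 0.0152]
tool_rot: [0.001, 0.781, 0.624, 0.001]
contact_force: [-0.4, -0.6, -1.5]
gripper_width: 0.477
grasp_force: 30.4
t: 21.7
eef_pos: [0.5348, -0.1, 0.1646]
tool_rot: [0.001, 0.781, 0.624, 0.0]
contact_force: [0.3, 0.1, -0.7]
gripper_width: 0.999
grasp_force: 0.0
flux_jar [ 0.5356 -0.0999] 0.109
flux_jar [ 0.5352 -0.1005] 0.096 [ 0.5351 -0.1005] [ 0.536  -0.1019]
t 22.0 tcp [ 0.534  -0.0997  0.1631] ->xyz [-0.2947 -0.0053 -0.0069] rot [-0.12  0.02 27.35] F [0.1 0.1 0.1] w 0.999
scene missing [136.1247 231.5519] []
cup [ 0.4627 -0.3885] 0.064
```

```bash
python3 -m crank '[{"delta_rot":[0,0,2],"xyz":[-0.035,-0.001,0],"fingers":-1},{"delta_rot":[0,0,5],"xyz":[-0.08,-0.001,0],"fingers":-1},{"delta_rot":[0,0,8],"xyz":[-0.125,-0.002,0],"fingers":-1},{"delta_rot":[0,0,11],"xyz":[-0.17,-0.003,0],"fingers":-1},{"delta_rot":[0,0,14],"xyz":[-0.215,-0.004,0],"fingers":-1},{"delta_rot":[0,0,15.8],"xyz":[-0.255,-0.005,0],"fingers":-1},{"delta_rot":[0,0,15.8],"xyz":[-0.285,-0.005,0],"fingers":-1},{"delta_rot":[0,0,15.8],"xyz":[-0.296,-0.0054,0],"fingers":-1},{"delta_rot":[0,0,15.8],"xyz":[-0.296,-0.0054,0],"fingers":-1},{"delta_rot":[0,0,15.8],"xyz":[-0.296,-0.0054,0],"fingers":-1}]'
python3 - <<'E'
from h import *
x=look("cup",[.463,-.387])
c=cam("wrist");cv2.imwrite("pics/w10.png",c["img"][...,::-1])
plan([*(x if x is not None else [.463,-.387]),.008],-.5)
E
```

```text
t: 23.2
eef_pos: [0.4648, -0.3854, 0.1641]
tool_rot: [-0.0, 0.859, 0.512, 0.0]
contact_force: [0.6, 0.0, 0.3]
gripper_width: 1.002
grasp_force: 0.0
cup [ 0.4635 -0.3881] 0.035
t 23.35 tcp [ 0.465  -0.3852  0.1643] ->xyz [-0.0034  0.      0.1563] rot [ 0.   -0.04  0.26] F [ 0.6  0.9 -0.6] w 0.997
```

View pics/w10.png

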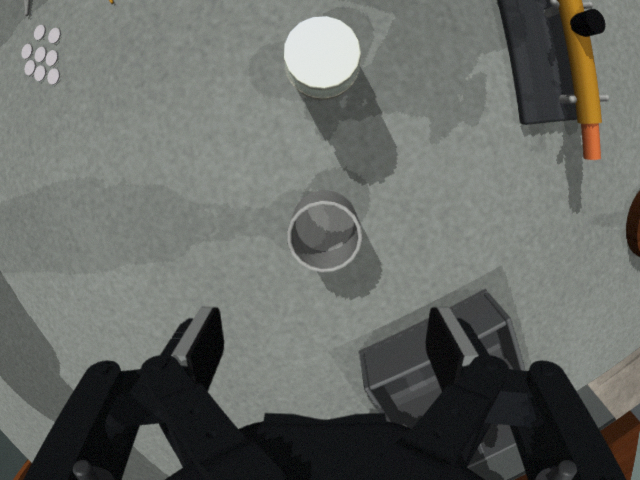

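```bash
python3 -m crank '[{"delta_rot":[0,0,0],"xyz":[-0.003,0,0.04],"fingers":-1},{"delta_rot":[0,0,0],"xyz":[-0.003,0,0.08],"fingers":-1},{"delta_rot":[0,0,0],"xyz":[-0.003,0,0.12],"fingers":-1},{"delta_rot":[0,0,0],"xyz":[-0.003,0,0.15],"fingers":-1},{"delta_rot":[0,0,0],"xyz":[-0.003,0,0.156],"fingers":-1},{"delta_rot":[0,0,0],"xyz":[-0.003,0,0.156],"fingers":-0.5},{"delta_rot":[0,0,0],"xyz":[-0.003,0,0.156],"fingers":0},{"delta_rot":[0,0,0],"xyz":[-0.003,0,0.156],"fingers":1},{"delta_rot":[0,0,0],"xyz":[-0.003,0,0.156],"fingers":1},{"delta_rot":[0,0,0],"xyz":[-0.003,0,0.156],"fingers":1}]' 30
python3 -m crank '[{"delta_rot":[0,0,0],"xyz":[0,0,0],"fingers":1},{"delta_rot":[0,0,0],"xyz":[0,0,-0.02],"fingers":1},{"delta_rot":[0,0,0],"xyz":[0,0,-0.06],"fingers":1},{"delta_rot":[0,0,0],"xyz":[0,0,-0.1],"fingers":1},{"delta_rot":[0,0,0],"xyz":[0,0,-0.14],"fingers":1},{"delta_rot":[0,0,0],"xyz":[0,0,-0.17],"fingers":1},{"delta_rot":[0,0,0],"xyz":[0,0,-0.17],"fingers":1}]' 30
python3 - <<'E'
from h import *
plan([.5725,.0659,.18],-.224)
E
```

```text
t: 24.35
eef_pos: [0.4641, -0.3906, 0.0103]
tool_rot: [0.002, 0.86, 0.511, 0.001]
contact_force: [-0.2, 0.5, 8.1]
gripper_width: 0.65
grasp_force: 32.6
t: 25.05
eef_pos: [0.4651, -0.3917, 0.184]
tool_rot: [0.005, 0.86, 0.511, 0.002]
contact_force: [0.4, -1.0, -1.5]
gripper_width: 0.651
grasp_force: 32.6
t 25.05 tcp [ 0.4651 -0.3917  0.184 ] ->xyz [ 0.4532 -0.1247  0.002 ] rot [  0.53   0.18 -15.75] F [ 0.4 -1.  -1.5] w 0.651
```

```bash
python3 -m crank '[{"delta_rot":[0,0,0],"xyz":[0.035,-0.01,0.002],"fingers":1},{"delta_rot":[0,0,-2],"xyz":[0.075,-0.02,0.002],"fingers":1},{"delta_rot":[0,0,-5],"xyz":[0.12,-0.033,0.002],"fingers":1},{"delta_rot":[0,0,-8],"xyz":[0.165,-0.045,0.002],"fingers":1},{"delta_rot":[0,0,-11],"xyz":[0.21,-0.058,0.002],"fingers":1},{"delta_rot":[0,0,-14],"xyz":[0.26,-0.072,0.002],"fingers":1},{"delta_rot":[0,0,-15.8],"xyz":[0.31,-0.085,0.002],"fingers":1},{"delta_rot":[0,0,-15.8],"xyz":[0.36,-0.1,0.002],"fingers":1},{"delta_rot":[0,0,-15.8],"xyz":[0.41,-0.113,0.002],"fingers":1},{"delta_rot":[0,0,-15.8],"xyz":[0.4532,-0.1247,0.002],"fingers":1}]'
python3 -m crank '[{"delta_rot":[0,0,-15.8],"xyz":[0,0,0],"fingers":1}]' >/dev/null & sleep 0; wait
python3 - <<'E'
from h import *
plan([.5725,.0659,.0165],-.224)
E
```

```text
t: 26.05
eef_pos: [0.569, 0.0671, 0.1759]
tool_rot: [0.0, 0.781, 0.624, -0.0]
contact_force: [1.7, -0.0, -0.2]
gripper_width: 0.652
grasp_force: 32.6
t 26.15 tcp [0.5692 0.0763 0.1769] ->xyz [-0.0111  0.0036  0.1603] rot [ 0.07 -0.34  9.39] F [-0.4  0.4 -1.1] w 0.654
```

```bash
python3 -m crank '[{"delta_rot":[0,0,5],"xyz":[-0.008,0.003,0.01],"fingers":1},{"delta_rot":[0,0,9],"xyz":[-0.008,0.003,0.02],"fingers":1},{"delta_rot":[0,0,9],"xyz":[-0.008,0.003,0.02],"fingers":1},{"delta_rot":[0,0,9],"xyz":[-0.008,0.003,0.02],"fingers":1},{"delta_rot":[0,0,9],"xyz":[-0.008,0.003,0.02],"fingers":1}]'
python3 - <<'E'
from h import *
o=telemetry.get_obs();p=o["eef_pos"]
look("cup",p[:2],p[2]-.0103)
plan([.5725,.0659,.0165],-.224)
E
```

```text
t: 26.65
eef_pos: [0.5718, 0.0575, 0.1567]
tool_rot: [0.0, 0.783, 0.622, 0.0]
contact_force: [1.2, 0.6, -1.4]
gripper_width: 0.651
grasp_force: 32.6
cup [0.5724 0.0591] 0.016
t 26.75 tcp [0.5719 0.0575 0.1567] ->xyz [ 0.0083 -0.0015  0.1402] rot [ 0.05 -0.02 -0.29] F [-0.   0.2 -0.6] w 0.652
```

```bash
python3 -m crank '[{"delta_rot":[0,0,-0.2],"xyz":[0.0067,-0.0015,0.02],"fingers":1},{"delta_rot":[0,0,-0.2],"xyz":[0.0067,-0.0015,0.05],"fingers":1},{"delta_rot":[0,0,-0.2],"xyz":[0.0067,-0.0015,0.085],"fingers":1},{"delta_rot":[0,0,-0.2],"xyz":[0.0067,-0.0015,0.115],"fingers":1},{"delta_rot":[0,0,-0.2],"xyz":[0.0067,-0.0015,0.132],"fingers":1},{"delta_rot":[0,0,-0.2],"xyz":[0.0067,-0.0015,0.138],"fingers":1},{"delta_rot":[0,0,-0.2],"xyz":[0.0067,-0.0015,0.14],"fingers":1},{"delta_rot":[0,0,-0.2],"xyz":[0.0067,-0.0015,0.14],"fingers":1},{"delta_rot":[0,0,-0.2],"xyz":[0.0067,-0.0015,0.14],"fingers":1}]'
python3 -m crank '[{"delta_rot":[0,0,0],"xyz":[0,0,0],"fingers":-0.4},{"delta_rot":[0,0,0],"xyz":[0,0,0],"fingers":-0.8},{"delta_rot":[0,0,0],"xyz":[0,0,0],"fingers":-0.8},{"delta_rot":[0,0,0],"xyz":[0,0,0],"fingers":-0.8},{"delta_rot":[0,0,0],"xyz":[0,0,-0.03],"fingers":-0.8},{"delta_rot":[0,0,0],"xyz":[0,0,-0.08],"fingers":-0.8},{"delta_rot":[0,0,0],"xyz":[-0.04,0,-0.13],"fingers":-1},{"delta_rot":[0,0,0],"xyz":[-0.09,0,-0.18],"fingers":-1},{"delta_rot":[0,0,0],"xyz":[-0.14,0,-0.23],"fingers":-1},{"delta_rot":[0,0,0],"xyz":[-0.16,0,-0.25],"fingers":-1}]'
python3 - <<'E'
from h import *
look("cup",[.5725,.0659],.006); look("flux_jar",[.5343,-.0999],.006); look("block",PAN,.006);look("band",PAN[:2],.028)
look("cup",[.5725,.0659],.006,("scene","side"))
look("tall_jar",[.5238,-.2725],0,("scene","side")); look("bangle",[.5151,.2554],0,("scene","side"))
c=cam("wrist");cv2.imwrite("pics/w11.png",c["img"][...,::-1]); print(telemetry.get_obs()["t"])
E
```

```text
t: 27.65
eef_pos: [0.5728, 0.0644, 0.0175]
tool_rot: [0.001, 0.782, 0.623, 0.001]
contact_force: [-0.9, -0.2, -0.7]
gripper_width: 0.649
grasp_force: 32.6
t: 28.65
eef_pos: [0.5404, -0.0697, 0.2439]
tool_rot: [0.0, 0.782, 0.623, 0.0]
contact_force: [0.9, 0.1, 0.4]
gripper_width: 1.001
grasp_force: 0.0
cup [0.5733 0.0657] 0.023
flux_jar [ 0.5356 -0.1003] 0.123
block [ 0.554  -0.017  -0.2182] 0.015
band [ 0.5545 -0.0194] 0.079
cup [0.573  0.0671] 0.095 [0.5737 0.0676] [0.5743 0.0655]
tall_jar [ 0.5241 -0.2722] 0.087 [ 0.5247 -0.2719] [ 0.5242 -0.2724]
bangle [0.5152 0.2538] 0.064 [0.5151 0.2541] [0.5158 0.2534]
29.7
```

View pics/w11.png

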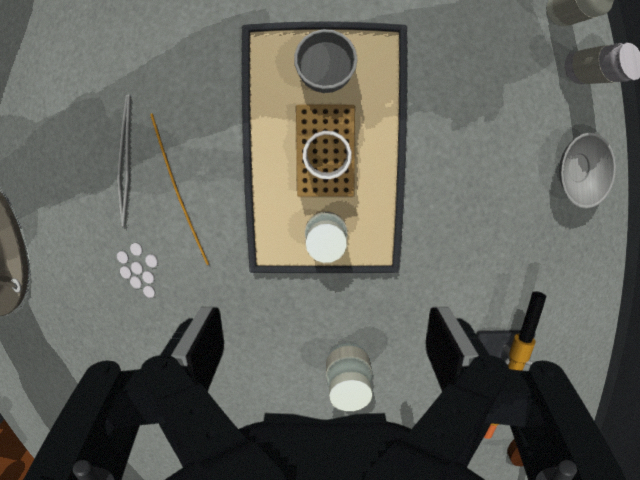

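The picture shows the cup (326,60), block (326,150) with the band on it (327,155) and the flux jar (327,238) in line down the middle of the pan. The fits put each within about 2 mm of its target, and the bystanders are where they were.

```bash
python3 -c "
from station import job; print(job.hand_in())"
```

```text
the job is handed in; nothing more can be done
None
```

The pan is laid out as asked and handed in at about 30 s: block centred on the mat, band on the block, flux jar at the torch end and cup at the other, all within about 2 mm of target by the camera fits, with the tall jar and bangle left where they were.

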